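Set the fume extractor's air shutter to the third click

TASK

Set the air shutter of the small bench fume extractor: with the fingertips, push the orange lever by its side to the red end of its slot until it is fully shut against the stop, then push it back the other way, counting the clicks, and leave it resting in the third notch (the first notch after the shut position counts as one), never letting it run past that notch. Only push the lever, never pinch or grip it, leave the things around the extractor undisturbed, and finish clear of everything.

Things in the scene. Friction and masses are not known exactly. Their poses are not given: they have to be found in the camera images.
- extractor: Fixed flat grey box with an aluminium top, 150 (x) by 260 (y) by 80 mm high. Origin: centre of its underside on the table, z up; the deck is 80 mm above it. The lever's slot runs along its y axis at local x = +30 mm; shut end (red bar on the deck) at -y, open end (green bar) at +y. On the deck only the lever and the bumps stand higher than 2 mm.
- lever_mid (a point): Centre of the upright orange lever block: 42 mm along the extractor's x, 14 mm along its y (each side that is pushed is 7 mm from here), 40 mm high, its foot 7 mm above the deck. Axes parallel to the extractor's. Shut, it lies at x +39, y -54, z +107 mm from the extractor's origin; it moves along the extractor's +y as the lever opens.
- notch_row (a point): Middle of the row of eight half-round steel bumps (5 mm high, 18 mm apart along the extractor's y, 16 mm along its x) on the deck behind the slot. A spring-loaded ball under the lever drops between them: seven notches. This point is fixed on the deck, at x +50, y 0, z +80 mm from the extractor's origin.
- lever (a joint): Slide of the lever in m along the extractor's +y: 0 = fully shut against the stop (notch zero), a notch every 0.018 (first 0.018, second 0.036, third 0.054, last 0.108 at the open stop). Starts in or near the first or second notch. Some 5 to 7 N moves it out of a notch; past half-way it snaps into the next by itself and rests there.
- parts_cup: Bystander: dented grey metal cup, 76 mm across and 61 mm high, standing beyond the extractor's shut end. Origin at the centre of its underside.
- paint_brush: Bystander: flat paint brush with a wooden handle and black bristles, 196 x 61 x 14 mm, lying beyond the extractor's open end. Origin under the middle.
- bolt_a: Bystander: steel bolt, 20 x 45 x 20 mm, lying in front of the extractor. Origin under it.
- bolt_b: Bystander: steel bolt, 20 x 41 x 20 mm, lying in front of the extractor, nearer its shut end. Origin under it.
- spray_primer: Bystander: red spray can, 67 mm across, 189 mm high, standing behind the extractor. Origin at the centre of its underside.
- spray_black: Bystander: black spray can, 67 mm across, 200 mm high, standing behind the extractor. Origin at the centre of its underside.
- oil_bottle: Bystander: black oil bottle with a loop handle, 76 x 83 mm and 157 mm high, standing at the right, well away from the work. Origin under its middle.

How it is judged:
On the way, in this order (a step that is already met when the one before it is completed fails the run):
1. the lever is pushed fully shut against the stop (value of joint lever below 0.003 m), for 0.1 s.
2. the lever rests in the third notch (value of joint lever between 0.05 and 0.058 m and velocity of joint lever between -0.01 and 0.01 m/s), for 0.3 s.
At the end, for the whole second after the job is handed in: The lever rests in the third notch (joint 0.054 +- 0.004 m, not moving), and no bystander is more than 30 mm from where it started (all of step 2 and distance of each of parts_cup, paint_brush, bolt_a, bolt_b, spray_primer, spray_black, oil_bottle from where it was at the start of the episode below 0.03 m); the robot touches nothing.
It fails at once if the lever is slid more than 9 mm beyond the third notch (value of joint lever above 0.063 m).
It fails at once if the lever is pinched: the fingers press its shut-side half and its open-side half at once, each with more than 1.5 N (contact force between each of lever_c0, lever_c1 and the fingers above 1.5 N).
It fails at once if a bystander is moved or lifted more than 30 mm (distance of any of parts_cup, paint_brush, bolt_a, bolt_b, spray_primer, spray_black, oil_bottle from where it was at the start of the episode above 0.03 m).
It also fails if it takes over 51 s, if anything falls off the work surface, if the arm or the gripper's body presses on something with over 40 N, if the wrist force passes 120 N, or if a joint passes its speed limit or range.

ROBOT

A 6-joint arm with a two-finger parallel gripper is mounted at the origin on a cart in front of the work surface, level with it; the furniture and walls round the work are solid. World frame = base frame: x ahead of the robot, y to its left, z up, the work surface at z = 0. Lengths are in m, angles in rad, forces in N, time in s.
With the tool pointing down it reaches from about 0.375 to 0.9 m from the base axis. Payload 3.1 kg.
Tool frame: the origin (TCP) lies midway between the tips of the shut fingers; the grasp point (between the pads) lies pinch_z behind it (pinch_z is the distance from the TCP to the grasp point, in m); y points along the fingers, z is the direction in which the jaws open and shut, and the axes are right-handed (so a half turn about y gives the same grasp; the last joint's range is limited). The gripper opens to 87 mm and grips with 3 to 60 N. Pads are 19 mm wide; open, the fingers measure 117 mm over their backs; the gripper's body (75 mm by 190 mm) begins 51 mm behind the grasp point.
Start: joints at [-1.516, 0.527, 1.433, -0, 1.181, -0.178], TCP at [0.145, -0.608, 0.223] pointing down, gripper open.
Joint ranges: [-3.08, 3.08], [-0.75, 2.2], [0.22, 2.44], [-1.43, 4.57], [0, 2.65], [-2.85, 2.85]. Speed limits (rad/s): [2.79, 2.79, 3.14, 3.14, 3.14, 3.14].

INTERFACE

Orientations are given as a unit quaternion [x, y, z, w].
In Python, from rig import get_obs, camera, hand_in, pinch_z gives the robot as it stands. The module is installed in compiled form; this text tells all that it offers.
- The arm moves only by the tool arm_command, never from a script. Its argument "plan" is a list of rows, each a list of 2 entries, a list of its own where there are three numbers: the shift along the world's x, y, z in units of 25 mm (1.0 is 25 mm), then the turn about the world's z in units of 5 degrees (1.0 is 5 degrees). A call has 1 to 5 rows; each row is the pose to reach, as a shift and turn from the pose commanded when the call began; what a row does not reach only later rows make up. A row lasts 1/10 s, in which the tool goes at most 50 mm and 8.59 degrees, less where a joint would pass 70% of its speed; a pose out of reach is approached as far as the arm can. A call with a gripper value outside its range is refused whole. "fingers" is the opening, from -1 (shut) to 1 (fully open), set as the call begins (left out, the last holds). The fingers move at their own pace and stop on an object; "force" is the grip in N (left out, the last holds). Time passes only in rows, so rows that repeat a pose let the fingers close. It gives the time, the measured TCP pose, the force and the opening at its end, in the units of the state.
- get_obs(): the state, without advancing time (a new reading comes with each control period).
- camera(name): name is "scene" or "top" or "wrist"; returns a dict with "pixels" (400x640x3 uint8, red, green, blue), "camera_matrix" (3x3 intrinsics, pixels), "R" (3x3) and "t" (3): a world point X has camera coordinates R X + t. Camera axes: x right, y down, z forward; pixel columns grow to the right and rows downward; lengths in m; the calibration is good to about 2 mm. A picture is of the moment at which its call begins. There is no depth.
- hand_in(): hands the job in, once; it reports no verdict.
The state is a dict: "time": time; "q": joint angles; "joint_velocities": joint speeds; "joint_torque": joint torques, N m; "position": TCP position; "tool_rot": TCP orientation; "ft_force": force on the tool from outside, world axes, zero at the start; "moment": the same for the moment, N m; "grip_width": finger opening in m.
Only numpy, scipy, OpenCV 4.12 (cv2) and the standard library are available. Lean on these libraries where they do the work, as an engineer would, in place of code of your own. Each camera call takes 0.05 s, during which the arm holds its last target.

## Working session

There is one attempt and no reset: what is moved stays moved. The work goes in short steps, Python scripts to look and compute and a tool call to move; the robot and the scene stay as the last step left them, time stands still between calls to the robot, and variables do not carry over. Pictures are saved under pics/ and viewed, and the job is handed in when it is done.

Besides the shell and the picture viewer there is one more tool, called as name(argument=value, ...) on one line, values as JSON. arm_command: Moves the arm, as the interface text tells. Its arguments: {"type":"object","properties":{"plan":{"type":"array"},"fingers":{"type":"number"},"force":{"type":"number"}},"required":["plan"]}

```bash
mkdir -p pics; cat > h.py <<'E'
import numpy as np,cv2
from rig import get_obs,camera,pinch_z
def snap(n,f):
    c=camera(n); cv2.imwrite('pics/'+f,c['pixels'][:,:,::-1]); 
    np.savez('pics/'+f+'.npz',K=c['camera_matrix'],R=c['R'],t=c['t'],im=c['pixels']); return c
def load(f):
    return np.load('pics/'+f+'.npz')
def ray(c,u,v,z):
    K,R,t=c['K'],c['R'],c['t']
    d=R.T@np.linalg.inv(K)@np.array([u,v,1.]); o=-R.T@t
    return o+d*(z-o[2])/d[2]
def proj(c,X):
    p=c['K']@(c['R']@np.array(X)+c['t']); return p[:2]/p[2]
E
python3 - <<'E'
from h import *
o=get_obs(); print(o,pinch_z)
for n in('scene','top'): snap(n,n+'0.png')
E
```

```text
{'time': 0.0, 'q': array([-1.51544552e+00,  5.28441537e-01,  1.43389804e+00, -2.11047709e-05,
        1.18133741e+00, -1.78533120e-01]), 'joint_velocities': array([ 1.35855007e-03, -1.27336877e-03,  2.20466480e-04, -1.29047895e-03,
       -2.25003250e-04,  3.47708967e-05]), 'joint_torque': array([ 3.84387668e-04, -4.40041709e+01, -1.76592904e+01,  6.32240810e-02,
        5.81669784e-02, -1.59213896e-04]), 'position': array([ 0.14481092, -0.60725891,  0.22158809]), 'tool_rot': array([-0.08246642,  0.70301253, -0.70154064,  0.08254336]), 'ft_force': array([-0.23016582, -0.54046684,  0.46172696]), 'moment': array([-0.01239476,  0.03349159,  0.04621231]), 'grip_width': 0.08723854564884348} 0.0187
```

View pics/scene0.png

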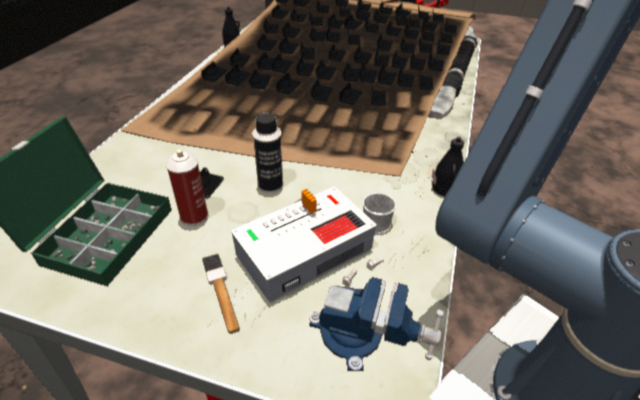

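View pics/top0.png

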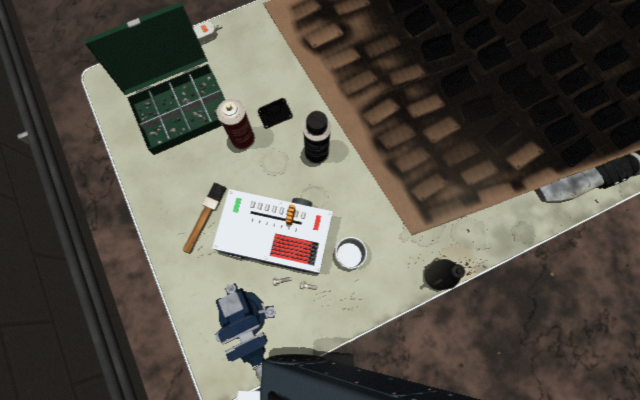

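```bash
python3 - <<'E'
from h import *
a=load('top0.png')['im'][170:290,200:360,::-1]; cv2.imwrite('pics/topc.png',cv2.resize(a,None,fx=5,fy=5,interpolation=2))
a=load('scene0.png')['im'][170:310,220:400,::-1]; cv2.imwrite('pics/scc.png',cv2.resize(a,None,fx=4,fy=4,interpolation=2))
E
```

```text
(no output)
```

View pics/topc.png

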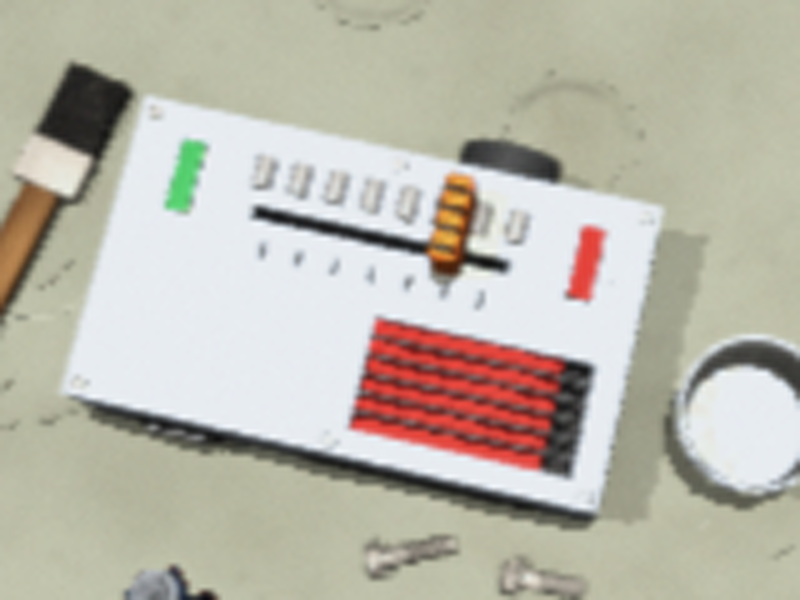

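View pics/scc.png

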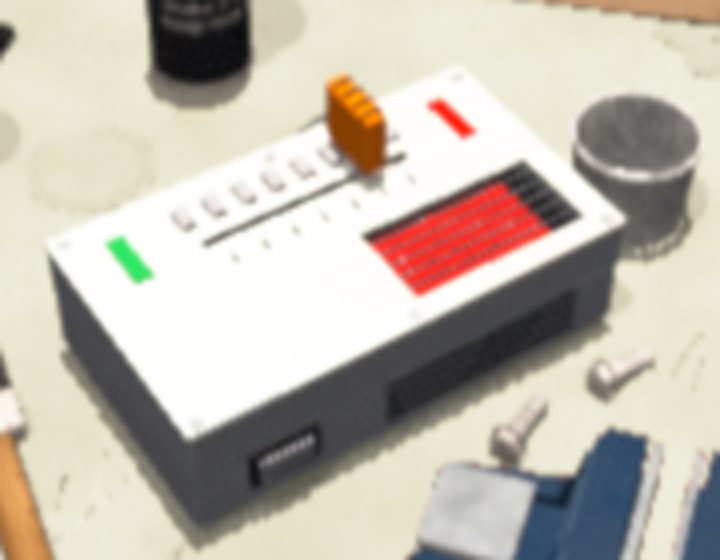

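```bash
cat > ext.py <<'E'
from h import *
from scipy.optimize import least_squares
T=load('top0.png');S=load('scene0.png')
L=np.array([[.075,.13,.08],[.075,-.13,.08],[-.075,-.13,.08],[-.075,.13,.08]])
pt=np.array([[145,97],[663,207],[597,515],[65,393]])
ps=np.array([[50,245],[460,70],[625,218],[193,437]])
pt=(pt+.5)/5-.5+[200,170]; ps=(ps+.5)/4-.5+[220,170]
def W(p,l):
    c,s=np.cos(p[2]),np.sin(p[2]); return np.array([p[0]+c*l[0]-s*l[1],p[1]+s*l[0]+c*l[1],l[2]])
def res(p,v='ts'):
    r=[]
    if 't' in v: r+=[proj(T,W(p,l))-q for l,q in zip(L,pt)]
    if 's' in v: r+=[proj(S,W(p,l))-q for l,q in zip(L,ps)]
    return np.ravel(r)
g=ray(T,*pt.mean(0),.08)
b=ray(T,*pt[0],.08)-ray(T,*pt[1],.08); y0=np.arctan2(-b[0],b[1])
P={v:least_squares(res,[g[0],g[1],y0],args=(v,)).x for v in('ts','t','s')}
p=P['ts']
E
python3 - <<'E'
from ext import *
for v in P: print(v,P[v],np.degrees(P[v][2]),res(P[v],v).round(1))
# lever: predict image for joint values
for j in (.018,.027,.036):
    for n,c,s,o in(('t',T,5,(200,170)),('s',S,4,(220,170))):
        print(j,n,[tuple(((proj(c,W(p,(.039+a,-.054+j+b,z)))-o)*s).round(0)) for z in(.127,) for a in(-.021,.021) for b in(-.007,.007)])
for n,q in(('cup',(350,253)),('black',(316,155)),('red',(240,140))): print(n,ray(T,*q,.03))
print(W(p,(.039,-.054,.107)),W(p,(.039,0,.107)))
E
```

```text
ts [ 0.52147921  0.10330484 -0.13896251] -7.961965424137506 [ 0.6  0.1  0.4 -0.   0.6 -0.4 -0.2  0.4 -0.9 -0.1 -0.1 -0.6  0.6  0.7
 -0.4  0.6]
t [ 0.52148983  0.1041943  -0.14152607] -8.108846292774755 [ 0.3 -0.   0.1  0.1  0.2 -0.3 -0.6  0.2]
s [ 0.52180449  0.10242583 -0.13625047] -7.806576643262174 [-0.6 -0.2 -0.1 -0.9  0.8  0.3  0.   0.3]
0.018 t [(np.float64(456.0), np.float64(261.0)), (np.float64(426.0), np.float64(255.0)), (np.float64(476.0), np.float64(174.0)), (np.float64(447.0), np.float64(168.0))]
0.018 s [(np.float64(390.0), np.float64(113.0)), (np.float64(367.0), np.float64(123.0)), (np.float64(345.0), np.float64(70.0)), (np.float64(323.0), np.float64(79.0))]
0.027 t [(np.float64(437.0), np.float64(257.0)), (np.float64(407.0), np.float64(251.0)), (np.float64(457.0), np.float64(170.0)), (np.float64(428.0), np.float64(164.0))]
0.027 s [(np.float64(375.0), np.float64(120.0)), (np.float64(352.0), np.float64(130.0)), (np.float64(331.0), np.float64(76.0)), (np.float64(308.0), np.float64(85.0))]
0.036 t [(np.float64(417.0), np.float64(253.0)), (np.float64(388.0), np.float64(247.0)), (np.float64(439.0), np.float64(166.0)), (np.float64(409.0), np.float64(160.0))]
0.036 s [(np.float64(360.0), np.float64(126.0)), (np.float64(337.0), np.float64(136.0)), (np.float64(316.0), np.float64(82.0)), (np.float64(294.0), np.float64(91.0))]
cup [ 0.48558881 -0.08710089  0.03      ]
black [0.73784588 0.01649845 0.03      ]
red [0.7654928  0.22284573 0.03      ]
[0.55262341 0.04442327 0.107     ] [0.56010326 0.09790272 0.107     ]
```

```bash
python3 - <<'E'
from ext import *
from scipy.spatial.transform import Rotation as Rn
o=get_obs(); M=Rn.from_quat(o['tool_rot']).as_matrix(); print(M.round(3)); 
z=M[:,2]; print('jaw az',np.degrees(np.arctan2(z[1],z[0])))
print('bottle',ray(T,445,275,.05), 'vise',ray(T,240,330,.06))
for j in(0,.018,.054): print(j,W(p,(.039,-.054+j,.1)))
E
```

```text
[[-0.973 -0.     0.232]
 [-0.232  0.002 -0.973]
 [-0.    -1.    -0.002]]
jaw az -76.60508565057334
bottle [ 0.44761086 -0.3154599   0.05      ] vise [0.28580424 0.15831398 0.06      ]
0 [0.55262341 0.04442327 0.1       ]
0.018 [0.55511669 0.06224976 0.1       ]
0.054 [0.56010326 0.09790272 0.1       ]
```

arm_command(plan=[[[0, 0, 1.6], 0], [[0.5, 0.9, 3], 1], [[1.4, 2.5, 3], 2.5], [[2.4, 4.1, 3], 4], [[3.3, 5.7, 3], 5.5]], fingers=-1, force=40)

```text
time: 0.6
position: [0.2279, -0.4637, 0.2974]
tool_rot: [-0.248, 0.662, -0.662, 0.249]
ft_force: [1.1, -0.2, -0.1]
grip_width: 0.0551
```

arm_command(plan=[[[0.9, 1.6, 0], 1.4], [[1.8, 3.2, 0], 2.8], [[2.8, 4.8, 0], 4.2], [[3.8, 6.4, 0], 5.5], [[4.7, 8, 0], 7]])

```text
time: 1.1
position: [0.3454, -0.2636, 0.2974]
tool_rot: [-0.436, 0.557, -0.557, 0.436]
ft_force: [0.7, 0.3, 1.4]
grip_width: 0.0149
```

arm_command(plan=[[[0.9, 1.6, 0], 0.3], [[1.8, 3.2, 0], 0.6], [[2.8, 4.8, 0], 0.9], [[3.8, 6.4, 0], 1.2], [[4.7, 8, 0], 1.2]])

```text
time: 1.6
position: [0.463, -0.0636, 0.2974]
tool_rot: [0.464, -0.534, 0.534, -0.464]
ft_force: [0.9, -0.0, 0.5]
grip_width: 0.0004
```

arm_command(plan=[[[0.9, 1.6, 0], 0], [[1.8, 3.2, 0], 0], [[2.8, 4.8, 0], 0], [[3.6, 6.2, 0], 0], [[3.9, 6.7, 0], 0]])

```text
time: 2.1
position: [0.5609, 0.1053, 0.297]
tool_rot: [-0.464, 0.534, -0.533, 0.465]
ft_force: [-0.0, -0.4, -0.3]
grip_width: 0.0
```

```bash
python3 - <<'E'
from ext import *
from scipy.spatial.transform import Rotation as Rn
o=get_obs(); M=Rn.from_quat(o['tool_rot']).as_matrix()
z=M[:,2]; print('jaw az',np.degrees(np.arctan2(z[1],z[0])),o['position'],W(p,(.039,.005,.1)))
snap('wrist','w1.png')
c=snap('scene','s1.png')
E
```

```text
jaw az -7.900090605328139 [0.56090605 0.10532969 0.29695745] [0.56079584 0.10285453 0.1       ]
```

View pics/w1.png

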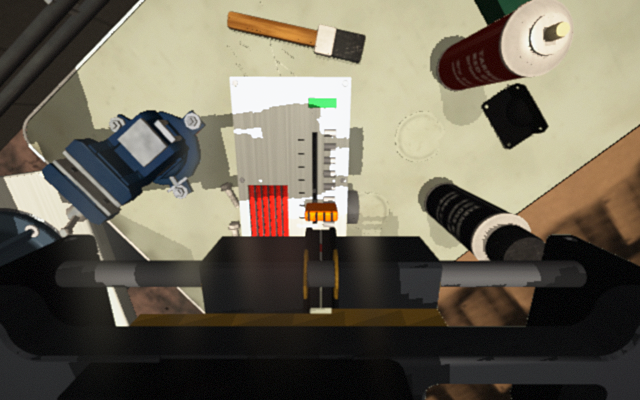

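View pics/s1.png

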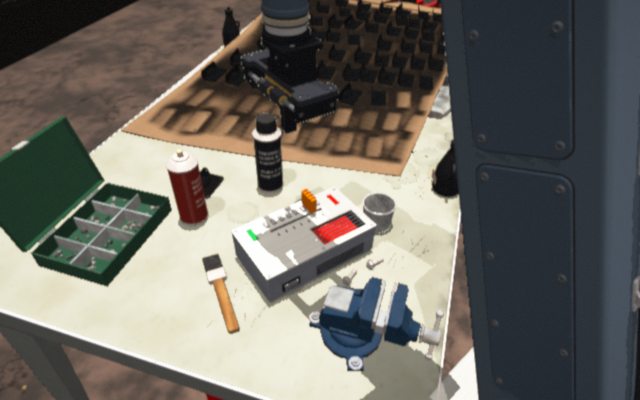

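```bash
python3 - <<'E'
from ext import *
c=load('w1.png')
for j in(0.018,): print([proj(c,W(p,(.039+a,-.054+j+b,.127))).round() for a in(-.021,.021) for b in(-.007,.007)])
print([proj(c,W(p,l)).round() for l in L[[0,3]]])
print(proj(c,get_obs()['position']), -c['R'].T@c['t'])
E
python3 - <<'E'
import cv2
im=cv2.imread('pics/w1.png')[90:250,220:370]; cv2.imwrite('pics/w1c.png',cv2.resize(im,None,fx=3.7,fy=3.7,interpolation=2))
E
```

```text
[array([304., 223.]), array([304., 212.]), array([338., 223.]), array([338., 212.])]
[array([350.,  78.]), array([229.,  78.])]
[320.23015636 247.21690305] [0.57080274 0.18063269 0.45868462]
```

View pics/w1c.png

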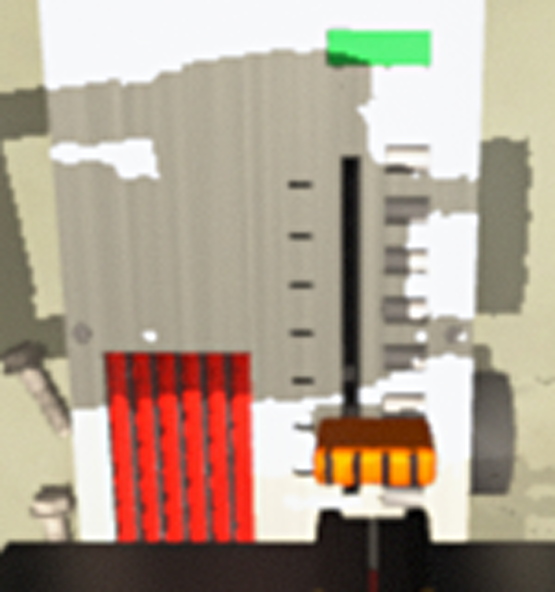

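arm_command(plan=[[[0, 0, -1.6], 0], [[0, 0, -3.4], 0], [[0, 0, -5.2], 0], [[0, 0, -7], 0], [[0, 0, -7.9], 0]])

```text
time: 2.7
position: [0.5561, 0.1, 0.0966]
tool_rot: [-0.465, 0.536, -0.533, 0.461]
ft_force: [0.5, -0.4, 0.5]
grip_width: 0.0005
```

```bash
python3 - <<'E'
from ext import *
c=snap('wrist','w2.png'); print(get_obs()['position'],get_obs()['ft_force'])
snap('scene','s2.png')
a=load('s2.png')['im'][120:270,210:410,::-1];a=cv2.resize(a,None,fx=4,fy=4,interpolation=2);cv2.imwrite('pics/s2c.png',a)
E
```

```text
[0.55480748 0.09991036 0.09437342] [-0.90701076 -0.53461762 -2.32708778]
```

View pics/w2.png

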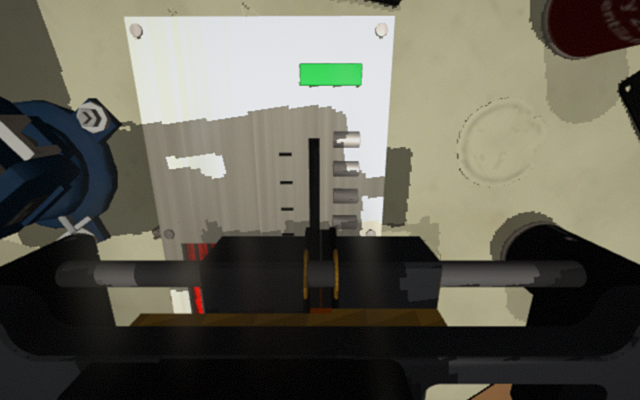

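View pics/s2c.png

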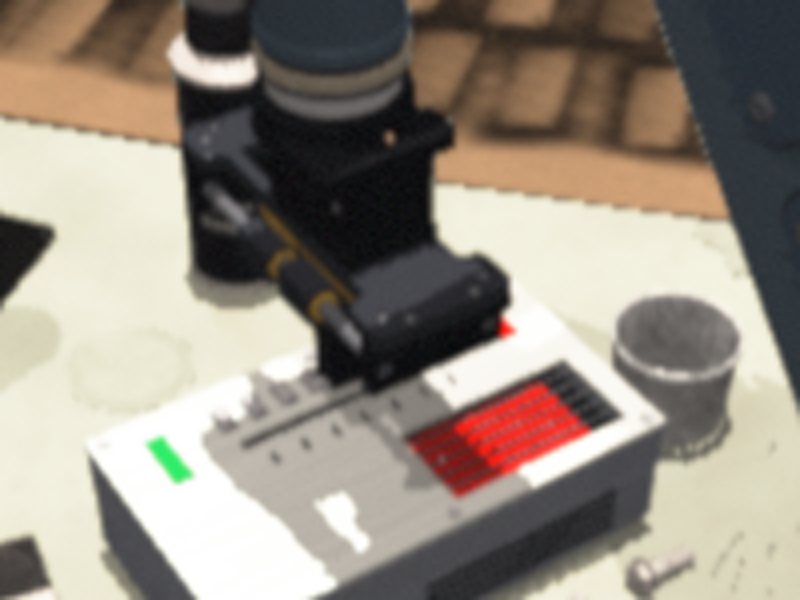

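arm_command(plan=[[[0, 0, 0.2], 0], [[0, 0, 0.2], 0], [[0, 0, 0.2], 0]])

```text
time: 3.1
position: [0.5613, 0.1017, 0.1074]
tool_rot: [0.462, -0.533, 0.535, -0.465]
ft_force: [-0.8, 0.2, 0.1]
grip_width: 0.0002
```

arm_command(plan=[[[0, 0, 0], 0], [[0, 0, 0], 0], [[0, 0, 0], 0]])

```text
time: 3.4
position: [0.5599, 0.1022, 0.1054]
tool_rot: [0.463, -0.534, 0.534, -0.464]
ft_force: [0.0, 0.5, 0.8]
grip_width: 0.0005
```

arm_command(plan=[[[0, 0, 0], 0]])

```text
time: 3.5
position: [0.5598, 0.1021, 0.1052]
tool_rot: [0.463, -0.534, 0.534, -0.464]
ft_force: [-0.1, 0.2, -0.5]
grip_width: 0.0003
```

arm_command(plan=[[[-0.03, -0.2, -0.1], 0], [[-0.06, -0.4, -0.1], 0], [[-0.08, -0.6, -0.1], 0], [[-0.11, -0.8, -0.1], 0], [[-0.11, -0.8, -0.1], 0]])

```text
time: 4.0
position: [0.557, 0.0813, 0.1025]
tool_rot: [-0.463, 0.534, -0.534, 0.463]
ft_force: [0.2, 0.1, 0.2]
grip_width: 0.0007
```

arm_command(plan=[[[-0.02, -0.15, 0], 0], [[-0.04, -0.3, 0], 0], [[-0.06, -0.45, 0], 0], [[-0.08, -0.6, 0], 0], [[-0.08, -0.6, 0], 0]])

```text
time: 4.5
position: [0.555, 0.0662, 0.1026]
tool_rot: [0.464, -0.534, 0.534, -0.463]
ft_force: [0.2, -0.5, 0.4]
grip_width: 0.0007
```

arm_command(plan=[[[-0.02, -0.1, 0], 0], [[-0.03, -0.2, 0], 0], [[-0.04, -0.28, 0], 0], [[-0.04, -0.28, 0], 0]])

```text
time: 4.9
position: [0.5545, 0.0632, 0.1027]
tool_rot: [-0.461, 0.536, -0.534, 0.464]
ft_force: [1.2, 11.5, -0.9]
grip_width: 0.0003
```

arm_command(plan=[[[-0.02, -0.1, 0], 0], [[-0.02, -0.16, 0], 0], [[-0.02, -0.16, 0], 0]])

```text
time: 5.2
position: [0.5545, 0.063, 0.1028]
tool_rot: [-0.458, 0.538, -0.533, 0.466]
ft_force: [3.9, 24.2, 0.0]
grip_width: 0.0002
```

```bash
python3 - <<'E'
from ext import *
snap('top','t3.png');print(get_obs()['position'],get_obs()['ft_force'],get_obs()['time'])
a=load('t3.png')['im'][170:290,200:360,::-1];cv2.imwrite('pics/t3c.png',cv2.resize(a,None,fx=5,fy=5,interpolation=2))
E
```

```text
[0.5544669  0.06298479 0.10276665] [ 3.61322066 23.41169856 -0.87228123] 5.25
```

View pics/t3c.png

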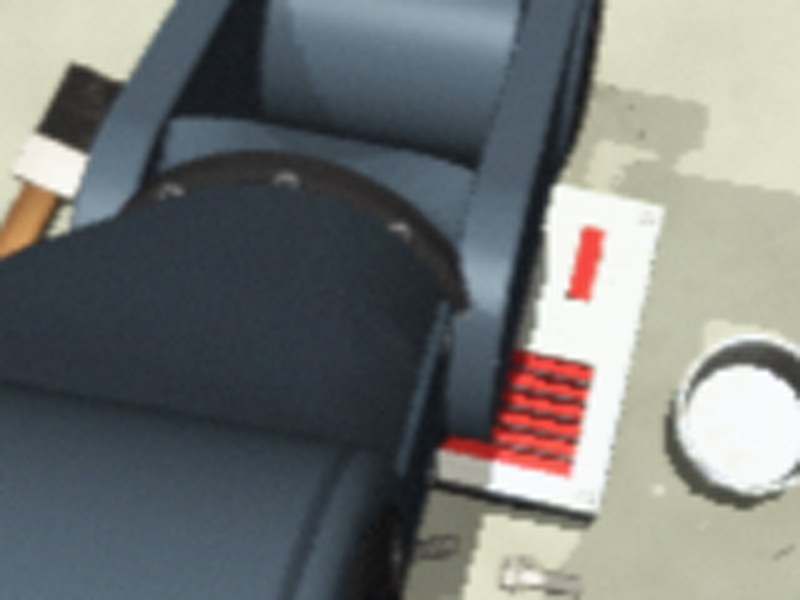

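arm_command(plan=[[[0.04, 0.3, 0], 0], [[0.09, 0.7, 0.2], 0], [[0.09, 0.8, 1], 0], [[0.09, 0.8, 2], 0], [[0.09, 0.8, 2.4], 0]])

```text
time: 5.75
position: [0.5572, 0.0758, 0.1648]
tool_rot: [0.463, -0.533, 0.535, -0.464]
ft_force: [0.1, 0.4, -0.5]
grip_width: 0.0003
```

arm_command(plan=[[[-0.09, -0.6, 0], 0], [[-0.2, -1.4, 0], 0], [[-0.3, -2.2, 0], 0], [[-0.32, -2.6, 0], 0], [[-0.32, -2.6, 0], 0]])

```text
time: 6.25
position: [0.5473, 0.0091, 0.1618]
tool_rot: [-0.463, 0.535, -0.534, 0.462]
ft_force: [0.4, 0.7, -0.4]
grip_width: 0.0002
```

```bash
python3 - <<'E'
from ext import *
print(get_obs()['position'],get_obs()['ft_force'],get_obs()['time'])
c=snap('wrist','w4.png')
c=load('w4.png')
for j in(0,0.018): print([proj(c,W(p,(.039+a,-.054+j+b,.127))).round() for a in(-.021,.021) for b in(-.007,.007)])
snap('scene','s4.png')
a=load('s4.png')['im'][120:270,210:410,::-1];a=cv2.resize(a,None,fx=4,fy=4,interpolation=2);cv2.imwrite('pics/s4c.png',a)
E
```

```text
[0.54731165 0.00914807 0.16178415] [ 0.44987713  0.71512494 -0.37291602] 6.25
[array([292., 186.]), array([291., 167.]), array([351., 186.]), array([352., 167.])]
[array([291., 161.]), array([290., 141.]), array([352., 161.]), array([352., 140.])]
```

View pics/w4.png

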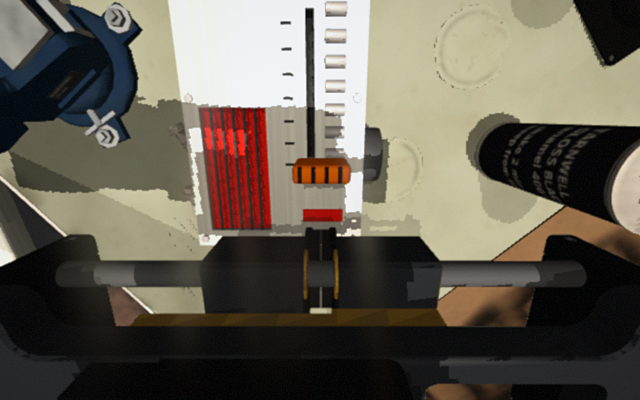

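View pics/s4c.png

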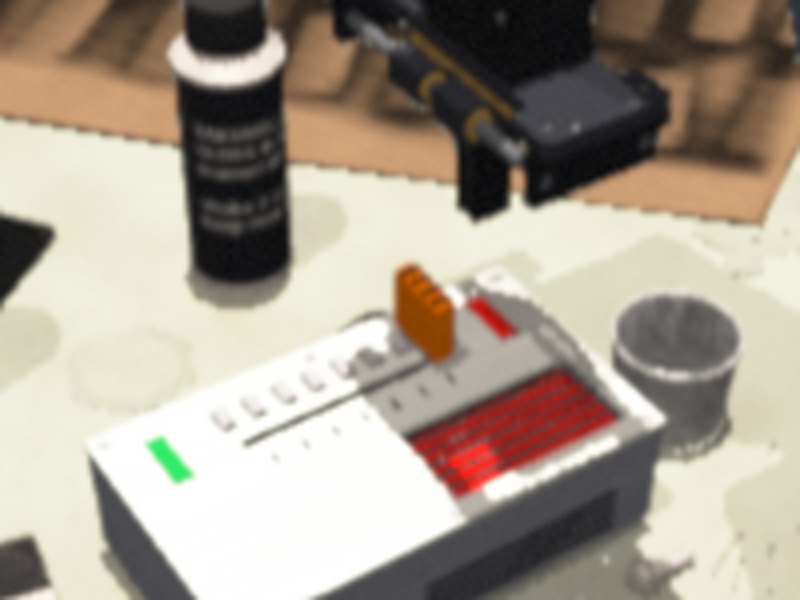

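arm_command(plan=[[[0, 0, -0.6], 0], [[0, 0, -1.2], 0], [[0, 0, -1.8], 0], [[0, 0, -2.4], 0], [[0, 0, -2.4], 0]])

```text
time: 6.85
position: [0.5462, 0.0121, 0.1006]
tool_rot: [-0.465, 0.535, -0.532, 0.463]
ft_force: [-0.9, 0.8, -0.3]
grip_width: 0.0005
```

arm_command(plan=[[[0.02, 0.16, 0], 0], [[0.04, 0.32, 0], 0], [[0.06, 0.4, 0], 0], [[0.06, 0.4, 0], 0], [[0.06, 0.4, 0], 0]])

```text
time: 7.35
position: [0.5496, 0.0212, 0.103]
tool_rot: [0.463, -0.534, 0.534, -0.464]
ft_force: [-0.1, 0.3, -0.7]
grip_width: 0.0004
```

arm_command(plan=[[[0, 0.04, 0], 0], [[0.01, 0.08, 0], 0], [[0.02, 0.12, 0], 0], [[0.02, 0.16, 0], 0]])

```text
time: 7.75
position: [0.5499, 0.025, 0.1025]
tool_rot: [-0.463, 0.534, -0.534, 0.463]
ft_force: [-0.8, 0.4, 0.6]
grip_width: 0.0005
```

arm_command(plan=[[[0, 0.04, 0], 0], [[0.01, 0.08, 0], 0], [[0.02, 0.12, 0], 0], [[0.02, 0.12, 0], 0]])

```text
time: 8.15
position: [0.5501, 0.0275, 0.1025]
tool_rot: [0.464, -0.534, 0.534, -0.463]
ft_force: [-1.0, -4.2, 0.3]
grip_width: 0.0001
```

arm_command(plan=[[[0, 0.04, 0], 0], [[0.01, 0.08, 0], 0], [[0.02, 0.12, 0], 0], [[0.02, 0.12, 0], 0]])

```text
time: 8.55
position: [0.5505, 0.0301, 0.1025]
tool_rot: [0.464, -0.534, 0.534, -0.463]
ft_force: [-1.6, -4.4, -0.1]
grip_width: 0.0006
```

arm_command(plan=[[[0, 0.04, 0], 0], [[0.01, 0.08, 0], 0], [[0.02, 0.12, 0], 0], [[0.02, 0.16, 0], 0]])

```text
time: 8.95
position: [0.5513, 0.0355, 0.1025]
tool_rot: [-0.463, 0.534, -0.534, 0.463]
ft_force: [-0.7, -1.4, 0.0]
grip_width: 0.0005
```

arm_command(plan=[[[0, 0.04, 0], 0], [[0.01, 0.08, 0], 0], [[0.02, 0.12, 0], 0], [[0.02, 0.12, 0], 0]])

```text
time: 9.35
position: [0.5522, 0.0386, 0.1026]
tool_rot: [0.463, -0.534, 0.534, -0.464]
ft_force: [-0.0, -0.2, -0.5]
grip_width: 0.0005
```

arm_command(plan=[[[0.01, 0.06, 0], 0], [[0.01, 0.12, 0], 0], [[0.02, 0.18, 0], 0], [[0.03, 0.24, 0], 0], [[0.03, 0.24, 0], 0]])

```text
time: 9.85
position: [0.5526, 0.0443, 0.1025]
tool_rot: [-0.463, 0.534, -0.534, 0.464]
ft_force: [-1.6, -0.5, 0.7]
grip_width: 0.0008
```

arm_command(plan=[[[0, 0.04, 0], 0], [[0.01, 0.08, 0], 0], [[0.02, 0.12, 0], 0], [[0.02, 0.16, 0], 0], [[0.02, 0.16, 0], 0]])

```text
time: 10.35
position: [0.5528, 0.0463, 0.1026]
tool_rot: [0.465, -0.533, 0.534, -0.463]
ft_force: [-1.3, -5.5, 1.2]
grip_width: 0.0004
```

arm_command(plan=[[[0, 0.04, 0], 0], [[0.01, 0.08, 0], 0], [[0.02, 0.12, 0], 0], [[0.02, 0.16, 0], 0], [[0.02, 0.16, 0], 0]])

```text
time: 10.85
position: [0.5536, 0.0523, 0.1025]
tool_rot: [-0.463, 0.534, -0.534, 0.463]
ft_force: [-0.1, -1.8, 1.1]
grip_width: 0.0005
```

arm_command(plan=[[[0, 0.04, 0], 0], [[0.01, 0.08, 0], 0], [[0.01, 0.08, 0], 0]])

```text
time: 11.15
position: [0.5539, 0.0547, 0.1025]
tool_rot: [-0.463, 0.534, -0.534, 0.464]
ft_force: [0.6, 0.2, 0.8]
grip_width: 0.0002
```

arm_command(plan=[[[0, 0.04, 0], 0], [[0.01, 0.08, 0], 0], [[0.01, 0.08, 0], 0]])

```text
time: 11.45
position: [0.5541, 0.0564, 0.1025]
tool_rot: [-0.463, 0.534, -0.534, 0.464]
ft_force: [-0.2, 0.2, -0.4]
grip_width: 0.0005
```

```bash
python3 - <<'E'
from ext import *
print(get_obs()['position'])
c=load('s4.png'); c=snap('scene','s5.png');c=load('s5.png')
for j in(0.018,.036,.054): print(j,[((proj(c,W(p,(.039+a,-.054+j+b,.127)))-(210,120))*4).round() for a,b in((-.021,-.007),(-.021,.007),(.021,.007))])
a=c['im'][120:270,210:410,::-1];a=cv2.resize(a,None,fx=4,fy=4,interpolation=2);cv2.imwrite('pics/s5c.png',a)
E
```

```text
[0.55407239 0.05642038 0.10254516]
0.018 [array([430., 313.]), array([407., 323.]), array([363., 279.])]
0.036 [array([400., 326.]), array([377., 336.]), array([334., 291.])]
0.054 [array([371., 339.]), array([347., 349.]), array([304., 304.])]
```

View pics/s5c.png

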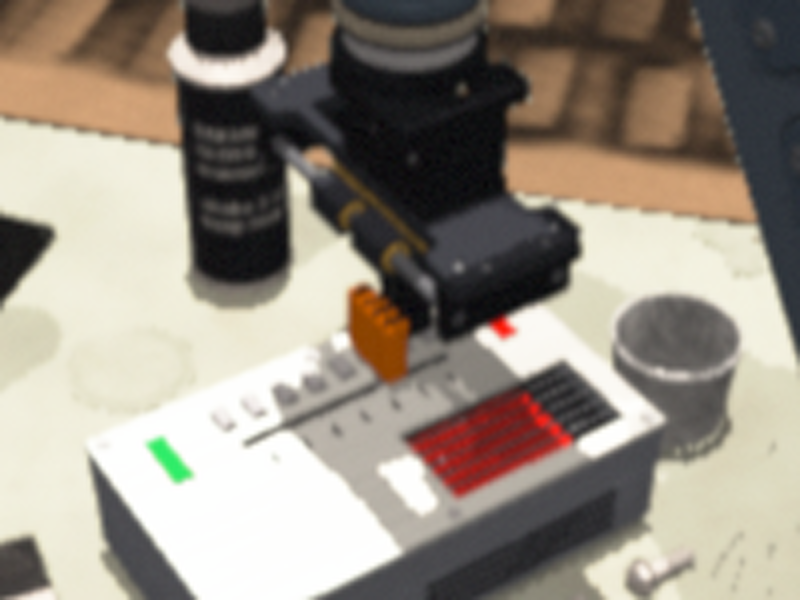

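```bash
python3 - <<'E'
from ext import *
ims=[]
for f in('s4.png','s5.png'):
    c=load(f); a=c['im'][175:220,285:335,::-1].copy(); a=cv2.resize(a,None,fx=8,fy=8,interpolation=cv2.INTER_NEAREST)
    ims.append(a)
    hsv=cv2.cvtColor(c['im'],cv2.COLOR_RGB2HSV); m=cv2.inRange(hsv,(5,150,60),(22,255,255)); m[:180]=0;m[225:]=0;m[:,:290]=0;m[:,:335]=m[:,:335];m[:,335:]=0
    v,u=np.nonzero(m); print(f,len(u),u.min(),u.max(),v.min(),v.max(),u.mean(),v.mean())
    for j in np.arange(0,.06,.009): print(j, np.mean([proj(c,W(p,(.039+a,-.054+j+b,z))) for a in(-.021,.021) for b in(-.007,.007) for z in(.087,.127)],axis=0).round(1))
cv2.imwrite('pics/lc.png',np.hstack(ims))
E
```

```text
s4.png 229 309 322 187 209 315.55458515283846 197.93449781659388
0.0 [316.1 198.1]
0.009 [312.5 199.7]
0.018 [309.  201.2]
0.026999999999999996 [305.4 202.7]
0.036 [301.8 204.3]
0.045 [298.2 205.9]
0.05399999999999999 [294.5 207.5]
s5.png 254 298 315 181 214 304.65748031496065 202.38582677165354
0.0 [316.1 198.1]
0.009 [312.5 199.7]
0.018 [309.  201.2]
0.026999999999999996 [305.4 202.7]
0.036 [301.8 204.3]
0.045 [298.2 205.9]
0.05399999999999999 [294.5 207.5]
```

View pics/lc.png

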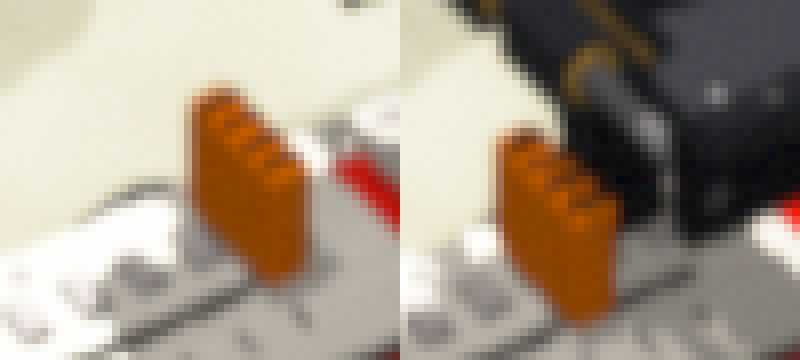

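arm_command(plan=[[[0, 0.04, 0], 0], [[0.01, 0.08, 0], 0], [[0.01, 0.08, 0], 0]])

```text
time: 11.8
position: [0.5543, 0.0582, 0.1025]
tool_rot: [-0.463, 0.534, -0.534, 0.463]
ft_force: [0.8, 0.6, 0.6]
grip_width: 0.0004
```

```bash
cat > lv.py <<'E'
from ext import *
import sys
o=get_obs();print(o['time'],o['position'],o['ft_force'])
R=load('s4.png')['im']; f=sys.argv[1]; snap('scene',f); c=load(f)
# template-match left part of the shut lever (edge + body) 
up=lambda a:cv2.resize(a[170:240,270:345],None,fx=8,fy=8,interpolation=cv2.INTER_CUBIC)
def hue(im):
    l=up(im).astype(np.float32); return np.clip((l[:,:,0]-l[:,:,2])/255,0,1).astype(np.float32)  # R-B: orange
A=hue(R);B=hue(c['im'])
t=A[80:325,280:440]   # around lever at u 308-323
best=None
r=cv2.matchTemplate(B,t,cv2.TM_CCOEFF_NORMED)
_,m,_,loc=cv2.minMaxLoc(r); du,dv=(loc[0]-280)/8,(loc[1]-80)/8
print('score',m,'shift px',du,dv)
# 7.2px/18mm
f0=np.array([316.1,198.1])
js=np.arange(0,.07,.0005)
P_=np.array([np.mean([proj(c,W(p,(.039+a,-.054+j+b,z))) for a in(-.021,.021) for b in(-.007,.007) for z in(.087,.127)],axis=0) for j in js])
print('j est',js[np.argmin(((P_-P_[0]-[du,dv])**2).sum(1))])
E
python3 lv.py s6.png; sed -i "s/snap('scene',f); //" lv.py; python3 lv.py s5.png; sed -i "s/f=sys.argv\[1\]; /f=sys.argv[1]; snap('scene',f); /" lv.py
```

```text
11.8 [0.5543234  0.05821106 0.10254383] [0.80219648 0.56485761 0.64992552]
score 0.9864093661308289 shift px -14.25 6.125
j est 0.036000000000000004
11.85 [0.55434701 0.05813417 0.1025496 ] [ 0.21732207 -0.17518228 -0.56038862]
score 0.977196455001831 shift px -11.625 5.125
j est 0.029500000000000002
```

arm_command(plan=[[[0, 0.04, 0], 0], [[0.01, 0.08, 0], 0], [[0.02, 0.12, 0], 0], [[0.02, 0.16, 0], 0], [[0.02, 0.16, 0], 0]])

```text
time: 12.35
position: [0.5548, 0.0622, 0.1025]
tool_rot: [-0.463, 0.534, -0.534, 0.463]
ft_force: [0.2, 0.6, -0.5]
grip_width: 0.0005
```

arm_command(plan=[[[0, 0.04, 0], 0], [[0.01, 0.08, 0], 0], [[0.02, 0.12, 0], 0], [[0.02, 0.16, 0], 0], [[0.02, 0.16, 0], 0]])

```text
time: 12.85
position: [0.555, 0.0643, 0.1026]
tool_rot: [0.465, -0.533, 0.534, -0.463]
ft_force: [-1.3, -6.3, 1.2]
grip_width: 0.0009
```

arm_command(plan=[[[0, 0.04, 0], 0], [[0.01, 0.08, 0], 0], [[0.02, 0.12, 0], 0], [[0.02, 0.16, 0], 0], [[0.02, 0.16, 0], 0]])

```text
time: 13.35
position: [0.5559, 0.0704, 0.1025]
tool_rot: [-0.463, 0.534, -0.534, 0.464]
ft_force: [-0.5, -0.5, -0.3]
grip_width: 0.0004
```

```bash
python3 lv.py s7.png
```

```text
13.35 [0.55589275 0.0704149  0.10254863] [-0.51039835 -0.47274667 -0.33015765]
score 0.9743135571479797 shift px -17.25 7.5
j est 0.043500000000000004
```

Near the crest; continue in 1 mm steps.

arm_command(plan=[[[0, 0.04, 0], 0], [[0.01, 0.08, 0], 0], [[0.01, 0.08, 0], 0]])

```text
time: 13.7
position: [0.5562, 0.0727, 0.1025]
tool_rot: [-0.463, 0.534, -0.534, 0.464]
ft_force: [0.3, 0.5, -0.5]
grip_width: 0.0004
```

arm_command(plan=[[[0, 0.04, 0], 0], [[0.01, 0.08, 0], 0], [[0.01, 0.08, 0], 0]])

```text
time: 14.0
position: [0.5563, 0.0744, 0.1025]
tool_rot: [-0.463, 0.534, -0.534, 0.464]
ft_force: [0.4, 0.1, 0.7]
grip_width: 0.0002
```

```bash
python3 lv.py s8.png
```

```text
14.0 [0.55632163 0.07438829 0.10254046] [0.43550546 0.06125144 0.67037878]
score 0.977204442024231 shift px -19.0 8.25
j est 0.048
```

arm_command(plan=[[[0, 0.04, 0], 0], [[0.01, 0.08, 0], 0], [[0.01, 0.08, 0], 0]])

```text
time: 14.35
position: [0.5566, 0.0762, 0.1025]
tool_rot: [-0.463, 0.534, -0.534, 0.463]
ft_force: [0.3, -0.2, -0.3]
grip_width: 0.0007
```

```bash
python3 lv.py s9.png
```

```text
14.35 [0.55658478 0.07619066 0.10253736] [ 0.30969489 -0.16133101 -0.26859621]
score 0.9828435778617859 shift px -21.5 9.375
j est 0.054
```

arm_command(plan=[[[-0.04, -0.3, 0], 0], [[-0.1, -0.7, 0], 0], [[-0.14, -1, 0.4], 0], [[-0.14, -1, 1.6], 0], [[-0.14, -1, 3], 0]])

```text
time: 14.9
position: [0.552, 0.0499, 0.1778]
tool_rot: [-0.464, 0.535, -0.534, 0.462]
ft_force: [0.1, 0.6, 1.1]
grip_width: 0.0007
```

arm_command(plan=[[[-0.2, -1.2, 1], 0], [[-0.4, -2.4, 2], 0], [[-0.6, -3.6, 2.5], 0], [[-0.6, -4, 2.5], 0], [[-0.6, -4, 2.5], 0]])

```text
time: 15.4
position: [0.538, -0.0506, 0.2406]
tool_rot: [0.462, -0.535, 0.535, -0.463]
ft_force: [-0.3, 0.1, -0.0]
grip_width: 0.0006
```

arm_command(plan=[[[0, 0, 0], 0], [[0, 0, 0], 0], [[0, 0, 0], 0], [[0, 0, 0], 0], [[0, 0, 0], 0]])

```text
time: 15.9
position: [0.5381, -0.0483, 0.2398]
tool_rot: [-0.464, 0.534, -0.534, 0.464]
ft_force: [0.1, 1.2, -0.3]
grip_width: 0.0001
```

```bash
python3 lv.py s10.png; python3 -c "
from h import *
c=snap('top','t10.png');print(get_obs()['joint_velocities'].round(3))"
```

```text
15.9 [ 0.53805358 -0.04832758  0.23976188] [ 0.08498034  1.18267837 -0.34474014]
score 0.9617332816123962 shift px -21.625 8.75
j est 0.0535
[-0.004 -0.002 -0.001  0.     0.001 -0.   ]
```

View pics/s10.png

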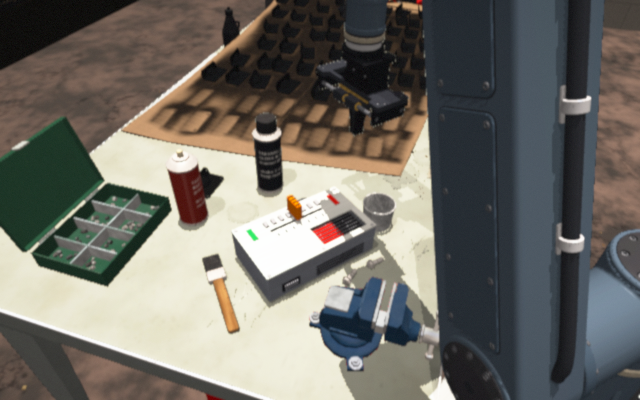

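View pics/t10.png

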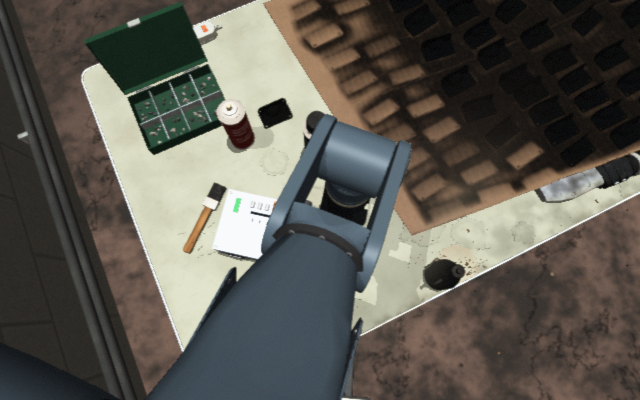

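The lever stands in the third notch (around (295,207) in the scene view). The gripper hangs clear at (375,110). The cup at (378,212), the cans, brush and bolts are where they were at the start. I'm handing in now.

```bash
python3 -c "
from rig import *
print(hand_in())"
```

```text
the job is handed in; nothing more can be done
None
```

The lever was pushed fully shut and then opened three clicks. It now rests in the third notch, and the job was handed in at about 16 s of the 51 s allowed.

- **Shut:** with the fingers closed, I pushed the lever's open side against the stop. The force rose to about 24 N while the finger stopped moving.
- **Opening:** I crossed over the lever and pushed its shut side in roughly 1 mm steps. The first click showed in the force dropping away. The camera confirmed the second and third notches at about 0.036 and 0.054 m.
- **Final check:** the last picture put the lever at about 0.0535 m, inside the 0.054 ± 0.004 m band. No reading went past the third notch.
- **Surroundings:** the fingers stayed shut throughout, so nothing was pinched. The tool ended clear at 0.24 m height, with the arm still. In the last pictures the bystanders I could see were where they started. The arm hid some of them in each view, and I judged their positions by eye only.
- **Disagreement:** the lever did not snap at exactly half-way. It hung a few millimetres past each crest, so I needed a slightly longer push. The final force reading was about 1.2 N in y with the tool hanging free, which I took to be sensor noise.

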